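# Load a jar into the spring-feed shaker rack

## Robot

A 6-joint arm with a two-finger parallel gripper is mounted at the origin on a cart in front of the work surface, level with it; the furniture and walls round the work are solid. World frame = base frame: x ahead of the robot, y to its left, z up, the work surface at z = 0. Lengths are in m, angles in rad, forces in N, time in s.
With the tool pointing down it reaches from about 0.375 to 0.925 m from the base axis. Payload 5.7 kg.
Tool frame: the origin (TCP) lies midway between the tips of the shut fingers; the grasp point (between the pads) lies 19 mm behind it; z points along the fingers, y is the line along which they close (so a half turn about z gives the same grasp; the last joint's range is limited). The gripper opens to 85 mm and grips with 20 to 120 N. Pads are 22 mm wide; open, the fingers measure 114 mm over their backs; the gripper's body (76 mm by 85 mm) begins 54 mm behind the grasp point. The pads swing forward as they close: fully open they stand 13 mm farther back than shut.
Start: joints at [1.022, 0.359, 1.51, -0, 1.272, -0.115], TCP at [0.252, 0.544, 0.231] pointing down, gripper open.
Joint ranges: [-2.97, 2.97], [-1.01, 2.36], [0.21, 2.38], [-0.96, 4.11], [0.2, 2.71], [-2.98, 2.98]. Speed limits (rad/s): [2.39, 2.39, 3.14, 3.14, 3.14, 3.14].

## Interface

Orientations are given as a unit quaternion [w, x, y, z].
In Python, from plant import robot gives the robot as it stands.
- The arm moves only by the shell command python3 -m handwheel 'ROWS' [FORCE]. ROWS is JSON, a list of rows, each a list of 5 numbers: the opening, from 0 (shut) to 1 (fully open), then the shift along the tool's x, y, z in m, then the turn about the tool's z in degrees. In form: [[fingers, tx, ty, tz, twist], ...]. A call has 1 to 8 rows; each row is the pose to reach, as a shift and turn from the pose commanded when the call began, along the tool's axes at that moment; what a row does not reach only later rows make up. A row lasts 1/8 s, in which the tool goes at most 62.5 mm and 10.7 degrees, less where a joint would pass 70% of its speed; a pose out of reach is approached as far as the arm can. A call with a gripper value outside its range is refused whole. The fingers move at their own pace and stop on an object; FORCE is the grip in N (left out, the last holds). Time passes only in rows, so rows that repeat a pose let the fingers close. It gives the time, the measured TCP pose, the force, the opening and the grip force at its end, in the units of the state.
- robot.observe(): the state, without advancing time (a new reading comes with each control period).
- robot.read_camera(name): name is "side" or "top"; returns (picture, depth): 384x512x3 uint8, red, green, blue; 384x512 float32, m along the optical axis (not along the pixel's ray), 0 where there is no reading.
- robot.camera_params(name): a dict with "fx", "fy", "cx", "cy" (pixels), "view" (4x4, takes a point from world to camera coordinates). Camera axes: x right, y down, z forward; pixel columns grow to the right and rows downward; lengths in m; the calibration is good to about 2 mm. A picture is of the moment at which its call begins. camera_params takes no time and is no camera call.
- robot.job_done(): hands the job in; it is judged then, once.
Trained networks look in the newest picture that a camera, given by its name, has taken for a name from the list of things; names that differ only in an ending like _2 or _b are one class to them, and where a whole thing is asked for, a point or a joint stands for the part that bears it (a point fixed in the world has none). Each returns a list of dicts, best first, with "p" (0 to 1); they miss things now and then, are a little off and sometimes report something else, mostly with a low value. They report only what shows in the picture. A call takes as long as a camera call.
- robot.regions_of(name, camera): "region" (384x512 bool, what is visible of it) and "centre" ([row, column] in pixels, amid what is visible of it).
The state is a dict: "t": time; "joint_positions": joint angles; "dq": joint speeds; "tau": joint torques, N m; "eef_pos": TCP position; "eef_rot": TCP orientation; "wrist_force": force on the tool from outside, world axes, zero at the start; "moment": the same for the moment, N m; "width": finger opening in m; "grip_force": force on a finger pad.
Only numpy, scipy, OpenCV 4.12 (cv2) and the standard library are available. Lean on these libraries where they do the work, as an engineer would, in place of code of your own. Each camera call takes 0.05 s, during which the arm holds its last target. There are 200 camera calls.

## Task

Load the spice jar into the spring-feed rack: draw the pusher back by the ball knob of its handle, gently, until it meets the rubber stop, swing the handle sideways into the notch there and let go so that it stays cocked, then stand the jar upright in the lane between the pusher and the end lip. Last, swing the handle upright out of the notch and ease the pusher forward, without letting it snap, until it holds the jar against the lip, and let go. Do not knock the jar over and leave the ramekin and the cup where they are.

Things in the scene. Friction and masses are not known exactly. Their poses are not given: they have to be found in the camera images.
- rack: steel spring-feed rack fixed to the worktop, 280 x 80 mm, x -117 to +163 mm. Origin at the underside in mid lane; x runs along the lane, y across it, z up. Lane floor at z = 8 mm, 54 mm wide between two rails whose tops are at z = 20 mm. At x > -29 mm a slotted metal guide on legs (80 mm wide, top at z = 89 mm) covers the lane; jars go in between it and the end lip.
- lane_end (a point): on the lane floor at the inner face of the end lip (rack x = -110, y = 0, z = 8 mm); axes as the rack's. The lip is 42 mm high above this point. The jar held against the lip has its centre 22 mm from here toward the rack's +x.
- slot_line (a point): on the guide's slot (rack x = 10, y = 0, z = 84 mm): the handle's stalk at rest. The slot runs along +x to its stop, an end bar backed by a rubber buffer; just before it a notch opens to +y. The guide is clamped at a different, unmeasured x each time: the stalk meets the stop at a travel of 75 to 106 mm, and only from there to 5 mm before it can the handle swing into the notch.
- pusher_face (a point): middle of the pusher's flat black front face (rack x = -95 mm + joint pusher, y = 0, z = 42 mm); the face is 46 mm wide and 60 mm high; axes as the rack's
- pusher (a joint): travel of the pusher along the rack's +x, m: 0 = at rest near the lip, grows as it is drawn back; about 0.029 with the jar held at the lip. A spring drives it to 0 with 3 N at 0, rising 0.5 N per cm (8 N at 100 mm), plus about 0.4 N friction. Let go when drawn back, it snaps forward; more than 0.7 m/s is too fast.
- handle (a joint): sideways swing of the handle, rad: 0 = upright (up to 0.1 play in the slot), up to 0.5 = leaning to the rack's +y in the notch. It swings about an axis along the rack's x at z = 46 mm and stays where left by slight friction. In the notch the spring holds the stalk (10 mm diameter) against the notch's front edge, 5 mm forward of the stop; draw back 2 to 3 mm before swinging it out.
- handle_knob (a point): centre of the black ball knob (26 mm diameter) on top of the handle, 78 mm from the swing axis: rack x = 10 mm + joint pusher, y = 0, z = 124 mm when upright; below it is the 10 mm steel stalk; z runs up the stalk, x is the rack's x. Pinched from above at mid height with the fingers closing along the rack's x (opened to 45 mm or so), it is pulled squarely and can pivot between the fingers.
- buffer (a joint): how far the rubber buffer behind the slot end is pressed in along the rack's +x, m: 0 = untouched (the slotted plate has about half a mm of play before it). Stiffness 3 N per mm, on top of the pusher's spring; more than 8 mm is overstrained.
- jar: round spice jar with a cap, 44 mm diameter, 105 mm high, about 0.12 kg, standing loose; origin at the centre of its underside, z up
- ramekin: small round ribbed dish, 67 mm diameter, 39 mm high, loose bystander; origin at the centre of its underside
- cup: round cup without handle, 80 mm diameter, 68 mm high, loose bystander; origin at the centre of its underside

How it is judged:
On the way, in this order (a step that is already met when the one before it is completed fails the run):
1. the pusher is drawn back until its handle meets the rubber stop (value of joint buffer above 0.0003 m and value of joint pusher above 0.06 m), for 0.05 s.
2. the pusher stays back, its handle leaning in the notch, with the fingers off it (value of joint pusher above 0.06 m and value of joint handle above 0.2 rad and contact force between the fingers and handle below 0.1 N and contact force between the fingers and rack below 0.1 N), for 0.3 s.
3. the jar stands upright in the lane, let go, with the pusher still parked (all of step 2 and y of jar in the frame of rack between -0.01 and 0.01 m and z of jar in the frame of rack between 0.004 and 0.014 m and angle between jar's own z axis and vertical below 0.12 rad and x of jar in the frame of rack between -0.096 and -0.04 m and contact force between the fingers and jar below 0.1 N), for 0.2 s.
At the end, for the whole second after the job is handed in: The jar stands upright on the lane floor (within 0.12 rad, within 10 mm of the lane's middle), pressed by the pusher against the end lip (jar centre within 8 mm of its place at the lip, pusher travel 22 to 36 mm), at rest, with the handle upright (under 0.14 rad) and nothing held (y of jar in the frame of rack between -0.01 and 0.01 m and z of jar in the frame of rack between 0.004 and 0.014 m and angle between jar's own z axis and vertical below 0.12 rad and x of jar in the frame of rack between -0.096 and -0.08 m and value of joint pusher between 0.022 and 0.036 m and value of joint handle below 0.14 rad and linear speed of jar below 0.02 m/s and angular speed of jar below 0.2 rad/s); the robot touches nothing.
It fails at once if the rubber stop is overstrained (pressed in more than 8 mm) (value of joint buffer above 0.008 m).
It fails at once if the pusher snaps forward (faster than 0.7 m/s) (velocity of joint pusher below -0.7 m/s).
It fails at once if the jar is knocked over (tilted more than 0.7 rad) (angle between jar's own z axis and vertical above 0.7 rad).
It fails at once if the ramekin or the cup is moved more than 3 cm (distance of any of ramekin, cup from where it was at the start of the episode above 0.03 m).
It also fails if it takes over 66 s, if anything falls off the work surface, if the arm or the gripper's body presses on something with over 40 N, if the wrist force passes 120 N, or if a joint passes its speed limit or range.

## Working session

There is one attempt and no reset: what is moved stays moved. The work goes in short steps, Python scripts to look and compute and a shell command to move; the robot and the scene stay as the last step left them, time stands still between calls to the robot, and variables do not carry over. Pictures are saved under pics/ and viewed, at most 10 in all, crops included, and the job is handed in when it is done.

```bash
ls; mkdir -p pics; cat > h.py <<'E'
import numpy as np, cv2
from plant import robot
def cloud(cam, depth):
    P=robot.camera_params(cam); v,u=np.indices(depth.shape)
    X=np.stack([(u-P['cx'])*depth/P['fx'],(v-P['cy'])*depth/P['fy'],depth,np.ones_like(depth)],-1)
    W=X@np.linalg.inv(np.array(P['view'])).T
    W[depth<=0]=np.nan
    return W[...,:3]
def proj(cam,p):
    P=robot.camera_params(cam); c=np.array(P['view'])@np.r_[p,1]
    return P['fx']*c[0]/c[2]+P['cx'],P['fy']*c[1]/c[2]+P['cy']
E
cat > look.py <<'E'
from h import *
import sys
ims=[]
for cam in ("side","top"):
    im,d=robot.read_camera(cam); np.save(f'{cam}_d.npy',d); np.save(f'{cam}_i.npy',im); ims.append(im)
    W=cloud(cam,d)
    for n in sys.argv[2:]:
        for r in robot.regions_of(n,cam)[:2]:
            m=r['region']; q=W[m]; q=q[~np.isnan(q[:,0])]
            if len(q): print(cam,n,round(r['p'],2),np.round(r['centre']),m.sum(),'med',np.round(np.median(q,0),3),'p2',np.round(np.percentile(q,2,0),3),'p98',np.round(np.percentile(q,98,0),3))
cv2.imwrite(f'pics/{sys.argv[1]}.png',cv2.cvtColor(cv2.resize(np.vstack(ims),None,fx=.78,fy=.78),cv2.COLOR_RGB2BGR))
s=robot.observe(); print(s['t'],s['eef_pos'],s['eef_rot'],s['width'])
E
python3 look.py a rack handle_knob jar ramekin cup pusher_face
```

```text
pics
side rack 0.9 [216. 247.] 2330 med [0.543 0.086 0.01 ] p2 [0.397 0.041 0.001] p98 [0.667 0.125 0.122]
side handle_knob 0.56 [180. 245.] 182 med [0.543 0.088 0.108] p2 [0.533 0.08  0.039] p98 [0.554 0.096 0.134]
side jar 0.95 [283. 326.] 1675 med [ 0.495 -0.295  0.062] p2 [ 0.485 -0.304 -0.002] p98 [ 0.525 -0.259  0.105]
side ramekin 0.73 [190. 184.] 361 med [0.475 0.297 0.026] p2 [ 0.448  0.277 -0.004] p98 [0.549 0.412 0.038]
side cup 0.66 [176. 223.] 561 med [0.602 0.318 0.046] p2 [0.569 0.304 0.008] p98 [0.646 0.384 0.065]
side cup 0.64 [180. 246.] 172 med [0.543 0.088 0.111] p2 [ 0.534  0.08  -0.003] p98 [0.696 0.373 0.134]
side pusher_face 0.98 [198. 266.] 578 med [0.618 0.09  0.047] p2 [0.536 0.08  0.015] p98 [0.65  0.123 0.13 ]
top rack 0.9 [170. 230.] 1772 med [0.6   0.095 0.01 ] p2 [0.399 0.051 0.005] p98 [0.669 0.14  0.134]
top handle_knob 0.53 [191. 224.] 95 med [0.545 0.092 0.133] p2 [0.536 0.082 0.08 ] p98 [0.557 0.104 0.138]
top jar 0.75 [203. 380.] 467 med [ 0.507 -0.269  0.103] p2 [ 0.488 -0.298  0.014] p98 [ 0.527 -0.258  0.108]
top ramekin 0.9 [215. 142.] 628 med [0.482 0.318 0.008] p2 [ 0.449  0.28  -0.002] p98 [0.512 0.342 0.04 ]
top cup 0.87 [170. 126.] 962 med [0.614 0.358 0.025] p2 [0.573 0.306 0.006] p98 [0.647 0.384 0.068]
top pusher_face 0.95 [163. 227.] 538 med [0.62  0.099 0.05 ] p2 [0.538 0.084 0.007] p98 [0.662 0.126 0.136]
0.7 [0.25219516 0.54441488 0.23130573] [ 5.83912055e-06  2.15189426e-01  9.76572327e-01 -1.97113092e-05] 0.08537922072343203
```

View pics/a.png

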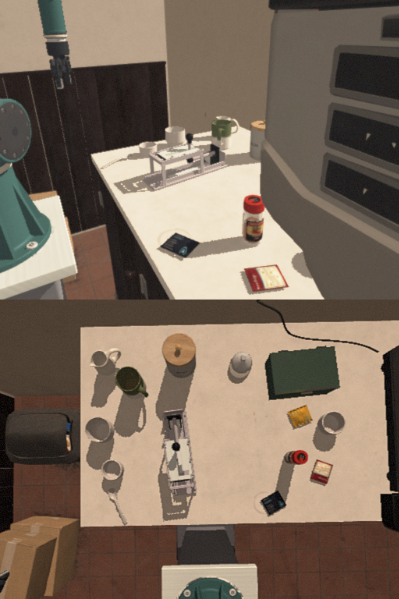

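```bash
cat > m.py <<'E'
from h import *
W=cloud('top',np.load('top_d.npy')); q=W.reshape(-1,3); q=q[~np.isnan(q[:,0])]
def sel(z0,z1,x0,x1,y0,y1): return q[(q[:,2]>z0)&(q[:,2]<z1)&(q[:,0]>x0)&(q[:,0]<x1)&(q[:,1]>y0)&(q[:,1]<y1)]
for nm,a in (('guide',sel(.08,.098,.35,.75,0,.2)),('rails',sel(.014,.026,.35,.75,0,.2)),('knob',sel(.118,.145,.35,.75,0,.2)),('lip',sel(.045,.056,.6,.75,0,.2)),('jar',sel(.097,.115,.4,.6,-.35,-.2))):
    r=cv2.minAreaRect(a[:,:2].astype(np.float32)*1000); print(nm,len(a),a.mean(0).round(4),np.round(np.array(r[0]),1),np.round(r[1],1),r[2],'med',np.median(a,0).round(4),a.min(0).round(3),a.max(0).round(3))
W=cloud('side',np.load('side_d.npy')); q=W.reshape(-1,3); q=q[~np.isnan(q[:,0])]
for nm,a in (('sknob',sel(.112,.145,.35,.75,0,.2)),('sjar',sel(.02,.1,.4,.6,-.35,-.2)),('sguide',sel(.08,.098,.35,.75,0,.2))): 
    r=cv2.minAreaRect(a[:,:2].astype(np.float32)*1000); print(nm,len(a),a.mean(0).round(4),np.round(np.array(r[0]),1),np.round(r[1],1),r[2],a.min(0).round(3),a.max(0).round(3))
for c in('side','top'):print(c,np.linalg.inv(robot.camera_params(c)['view'])[:3,3].round(2))
E
python3 m.py
```

```text
guide 1616 [0.5026 0.0912 0.0846] [583.3 111.3] [338.1  99.7] 15.17926025390625 med [0.5004 0.0893 0.0843] [0.419 0.041 0.08 ] [0.734 0.2   0.092]
rails 183 [0.5856 0.0993 0.0193] [533.6  88.8] [269.4  76.3] 4.908352375030518 med [0.62   0.1053 0.0195] [0.398 0.043 0.014] [0.67  0.138 0.025]
knob 99 [0.5466 0.093  0.1322] [546.8  93.1] [22.8 25.3] 88.61018371582031 med [0.547  0.0927 0.133 ] [0.534 0.082 0.123] [0.559 0.105 0.138]
lip 172 [0.6385 0.1047 0.0495] [636.9 109.4] [60.3 71.9] 87.60218811035156 med [0.6365 0.1035 0.0494] [0.601 0.078 0.045] [0.672 0.138 0.056]
jar 281 [ 0.5088 -0.2788  0.1048] [ 508.9 -279. ] [42.5 41.9] 61.18553161621094 med [ 0.5085 -0.2789  0.1051] [ 0.487 -0.302  0.097] [ 0.53  -0.258  0.108]
sknob 84 [0.542  0.0868 0.125 ] [542.9  88.2] [17.1 24.8] 70.50528717041016 [0.532 0.079 0.112] [0.556 0.1   0.136]
sjar 1097 [ 0.4961 -0.2938  0.0603] [ 498.8 -289.5] [25.3 45.1] 47.269474029541016 [ 0.483 -0.305  0.02 ] [ 0.523 -0.265  0.1  ]
sguide 837 [0.4966 0.0878 0.0833] [581.7 110.7] [340.4 100.6] 14.872801780700684 [0.416 0.039 0.08 ] [0.735 0.2   0.097]
side [ 0.14 -0.72  0.45]
top [0.49 0.02 0.94]
```

```bash
cat > go.py <<'E'
from h import *
import sys
from scipy.spatial.transform import Rotation as R
x,y,z,yaw=map(float,sys.argv[1:5])   # yaw: world angle of tool y, deg
s=robot.observe(); w=s['eef_rot']; M=R.from_quat([w[1],w[2],w[3],w[0]]).as_matrix()
d=M.T@(np.array([x,y,z])-s['eef_pos']); a=np.degrees(np.arctan2(M[1,1],M[0,1]))
print('shift mm',(1000*d).round(1),'dist',np.linalg.norm(d).round(3),'twist',round(-((yaw-a+90)%180-90),1),'t',s['t'],'F',np.round(s['wrist_force'],2))
E
cat >> m.py <<'E'
print('---')
for cam in ('top','side'):
    W=cloud(cam,np.load(cam+'_d.npy')); q=W.reshape(-1,3); q=q[~np.isnan(q[:,0])]
    a=sel(.08,.095,.35,.62,.02,.16)
    r=cv2.minAreaRect(a[:,:2].astype(np.float32)*1000);print(r)
    for x in np.arange(.41,.6,.02):
        b=a[abs(a[:,0]-x)<.004]; 
        if len(b)>5: print(x.round(2),b[:,1].min().round(4),b[:,1].max().round(4),np.median(b[:,2]).round(3))
E
python3 m.py|sed '1,/---/d'; python3 go.py .547 .092 .18 4.9
```

```text
((499.2284851074219, 88.71286010742188), (157.02685546875, 80.13886260986328), 6.634228229522705)
0.43 0.0414 0.1203 0.086
0.45 0.0434 0.1223 0.084
0.47 0.0454 0.1244 0.084
0.49 0.0475 0.1264 0.084
0.51 0.0495 0.1285 0.084
0.53 0.0537 0.1307 0.084
0.55 0.0558 0.1354 0.084
0.57 0.0577 0.1346 0.084
((497.41973876953125, 87.02267456054688), (158.16954040527344, 84.35636138916016), 6.225620746612549)
0.43 0.0393 0.1209 0.084
0.45 0.0407 0.1205 0.082
0.47 0.042 0.1264 0.083
0.49 0.045 0.1276 0.082
0.51 0.0479 0.1278 0.083
0.53 0.0496 0.1309 0.082
0.55 0.0514 0.135 0.083
0.57 0.0564 0.1302 0.083
shift mm [-457.6 -286.6   51.3] dist 0.542 twist 60.2 t 0.7 F [ 0.11 -0.78  0.51]
```

```bash
python3 -m handwheel '[[0.55,-0.05,-0.031,0,7],[0.55,-0.1,-0.062,0,14],[0.55,-0.15,-0.093,0,21],[0.55,-0.2,-0.124,0,28],[0.55,-0.25,-0.155,0,35],[0.55,-0.3,-0.186,0,42],[0.55,-0.35,-0.217,0,49],[0.55,-0.4,-0.248,0,56]]' 25; python3 -m handwheel '[[0.55,-0.02,0.04,0,3],[0.55,-0.02,0.04,0,3]]'; python3 go.py .547 .093 .165 6
```

```text
t: 1.7
eef_pos: [0.5119, 0.1496, 0.2316]
eef_rot: [0.0, 0.65, 0.76, 0.0]
wrist_force: [0.3, 0.6, 0.2]
width: 0.0472
grip_force: 0.0
t: 1.95
eef_pos: [0.5569, 0.1362, 0.2314]
eef_rot: [0.001, 0.669, 0.743, 0.001]
wrist_force: [-0.9, 1.4, -1.2]
width: 0.0469
grip_force: 0.0
shift mm [-41.9 -14.5  66.4] dist 0.08 twist -0.0 t 1.95 F [-0.91  1.38 -1.15]
```

```bash
python3 -m handwheel '[[0.55,-0.03,-0.01,0.03,0],[0.55,-0.042,-0.0145,0.066,0],[0.55,-0.042,-0.0145,0.066,0],[0.55,-0.042,-0.0145,0.066,0]]'; python3 - <<'E'
from h import *
P=[]
for cam in('top','side'):
    im,d=robot.read_camera(cam); W=cloud(cam,d)
    u,v=map(int,proj(cam,[.547,.093,.125])); c=im[v-45:v+45,u-60:u+60]
    P.append(cv2.resize(c,None,fx=5,fy=5,interpolation=cv2.INTER_CUBIC)[:300 if 0 else 450]); print(cam,u,v)
cv2.imwrite('pics/b.png',cv2.cvtColor(cv2.resize(np.hstack(P),(800,300)),cv2.COLOR_RGB2BGR))
E
python3 go.py .547 .093 .105 6
```

```text
t: 2.45
eef_pos: [0.5441, 0.0954, 0.1664]
eef_rot: [0.0, 0.668, 0.744, 0.001]
wrist_force: [0.7, 0.3, -0.4]
width: 0.0469
grip_force: 0.0
top 225 188
side 242 174
shift mm [-2.6  1.6 62. ] dist 0.062 twist 0.2 t 2.55 F [-0.01  0.62  0.41]
```

View pics/b.png

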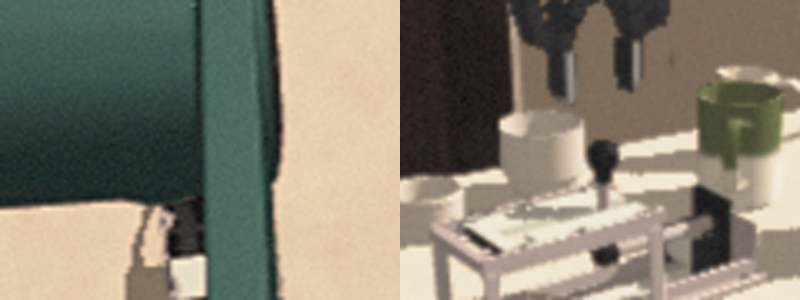

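Side view: the fingers (≈562,95 and 628,85) straddle the knob at (603,155). The top view is blocked by the arm. I'll descend and pinch.

```bash
python3 -m handwheel '[[0.55,-0.003,0.002,0.03,0],[0.55,-0.003,0.002,0.061,0],[0.55,-0.003,0.002,0.061,0],[0.2,-0.003,0.002,0.061,0],[0,-0.003,0.002,0.061,0],[0,-0.003,0.002,0.061,0],[0,-0.003,0.002,0.061,0]]' 30; python3 go.py .547 .093 .105 6
```

```text
t: 3.42
eef_pos: [0.5465, 0.0919, 0.106]
eef_rot: [0.001, 0.668, 0.744, 0.001]
wrist_force: [-3.0, -0.1, 6.9]
width: 0.0241
grip_force: 29.5
shift mm [1.  0.6 1. ] dist 0.002 twist 0.1 t 3.425 F [-2.95 -0.14  6.85]
```

```bash
python3 -m handwheel '[[0,0,-0.005,0,0],[0,0,-0.01,0,0],[0,0,-0.02,0,0],[0,0,-0.03,0,0],[0,0,-0.03,0,0]]' 40; python3 -m handwheel '[[0,0,-0.01,0,0],[0,0,-0.02,0,0],[0,0,-0.03,0,0],[0,0,-0.038,0,0],[0,0,-0.038,0,0]]'
```

```text
t: 4.05
eef_pos: [0.5183, 0.0886, 0.1061]
eef_rot: [0.002, 0.668, 0.744, 0.002]
wrist_force: [4.5, 0.6, 6.7]
width: 0.0238
grip_force: 39.6
t: 4.68
eef_pos: [0.4817, 0.0845, 0.1061]
eef_rot: [0.003, 0.668, 0.744, 0.003]
wrist_force: [7.0, 0.6, 4.7]
width: 0.0236
grip_force: 39.8
```

```bash
for i in 1; do python3 -m handwheel '[[0,0,-0.004,0,0],[0,0,-0.007,0,0],[0,0,-0.007,0,0]]'; python3 -m handwheel '[[0,0,-0.004,0,0],[0,0,-0.004,0,0]]';python3 -m handwheel '[[0,0,-0.003,0,0],[0,0,-0.003,0,0]]'; done | grep -E "eef_pos|wrist|width"
```

```text
eef_pos: [0.4754, 0.0838, 0.1061]
wrist_force: [6.8, 0.8, 4.8]
width: 0.0238
eef_pos: [0.4715, 0.0834, 0.1061]
wrist_force: [6.9, -0.2, 5.5]
width: 0.0233
eef_pos: [0.4686, 0.083, 0.1061]
wrist_force: [6.3, 0.9, 5.4]
width: 0.0238
```

```bash
for i in 1; do python3 -m handwheel '[[0,0,-0.003,0,0],[0,0,-0.003,0,0]]'; python3 -m handwheel '[[0,0,-0.003,0,0],[0,0,-0.003,0,0]]';python3 -m handwheel '[[0,0,-0.003,0,0],[0,0,-0.003,0,0]]'; done | grep -E "eef_pos|wrist|width"
```

```text
eef_pos: [0.4658, 0.0827, 0.1061]
wrist_force: [6.5, 0.6, 4.3]
width: 0.0239
eef_pos: [0.4633, 0.0824, 0.1061]
wrist_force: [7.4, 0.4, 2.7]
width: 0.0238
eef_pos: [0.4618, 0.0823, 0.1062]
wrist_force: [11.3, 1.7, -0.8]
width: 0.0236
```

```bash
python3 -m handwheel '[[0,0,-0.002,0,0],[0,0,-0.002,0,0],[0,0,-0.002,0,0]]'
```

```text
t: 6.68
eef_pos: [0.4611, 0.0821, 0.1062]
eef_rot: [0.005, 0.668, 0.744, 0.005]
wrist_force: [15.0, 2.0, -4.6]
width: 0.0239
grip_force: 39.5
```

```bash
python3 -m handwheel '[[0,0,0.003,0,0],[0,0,0.005,0,0],[0,0,0.005,0,0]]'|grep -E "eef_pos|wrist"; python3 -m handwheel '[[0,-0.004,0,0,0],[0,-0.008,0,0.0004,0],[0,-0.012,0,0.001,0],[0,-0.0155,0,0.0016,0],[0,-0.0155,0,0.0016,0]]'
```

```text
eef_pos: [0.4634, 0.0824, 0.1061]
wrist_force: [7.9, 0.7, 3.9]
t: 7.68
eef_pos: [0.4651, 0.0668, 0.1044]
eef_rot: [0.004, 0.668, 0.744, 0.003]
wrist_force: [8.5, 1.6, 2.4]
width: 0.0237
grip_force: 40.3
```

```bash
python3 -m handwheel '[[0,-0.004,0,0.001,0],[0,-0.0076,0,0.002,0],[0,-0.0115,0,0.0033,0],[0,-0.015,0,0.0046,0],[0,-0.015,0.003,0.0046,0],[0,-0.015,0.006,0.0046,0],[0,-0.015,0.006,0.0046,0]]'
```

```text
t: 8.55
eef_pos: [0.4725, 0.0525, 0.0999]
eef_rot: [0.003, 0.668, 0.744, 0.003]
wrist_force: [7.0, -0.1, 2.7]
width: 0.0237
grip_force: 41.1
```

```bash
for i in 1; do python3 -m handwheel '[[0,0,0.002,0,0],[0,0,0.002,0,0]]';  python3 -m handwheel '[[0,0,0.002,0,0],[0,0,0.002,0,0]]'; done|grep -E "eef_pos|wrist"
```

```text
eef_pos: [0.4739, 0.0527, 0.0999]
wrist_force: [6.3, -0.1, 6.4]
eef_pos: [0.4744, 0.0528, 0.0998]
wrist_force: [3.3, -0.7, 9.1]
```

```bash
python3 -m handwheel '[[0,0,0.002,0,0],[0,0,0.002,0,0]]'|grep -E "eef_pos|wrist"; python3 -m handwheel '[[0.15,0,0,0,0],[0.35,0,0,0,0],[0.55,0,0,0,0],[0.55,0,0,0,0],[0.55,0,0,0,0]]'; python3 -m handwheel '[[0.55,0,0,-0.03,0],[0.55,0,0,-0.09,0],[0.55,0,0,-0.14,0],[0.55,0,0,-0.14,0]]'
```

```text
eef_pos: [0.4746, 0.0528, 0.0997]
wrist_force: [-1.5, -2.6, 14.3]
t: 9.93
eef_pos: [0.4734, 0.0533, 0.0979]
eef_rot: [-0.0, 0.668, 0.744, -0.0]
wrist_force: [0.6, 0.1, 0.5]
width: 0.047
grip_force: 0.0
t: 10.42
eef_pos: [0.4767, 0.0533, 0.242]
eef_rot: [0.003, 0.668, 0.744, 0.003]
wrist_force: [0.8, 0.3, -1.1]
width: 0.047
grip_force: 0.0
```

```bash
python3 go.py .509 -.279 .2 -84.1
```

```text
shift mm [-333.8   -3.8   42.4] dist 0.336 twist -89.7 t 10.425 F [ 0.85  0.32 -1.06]
```

```bash
python3 -m handwheel '[[0.8,-0.04,0,0,10],[0.9,-0.08,0,0,20],[1,-0.13,0,0,30],[1,-0.18,0,0,40],[1,-0.23,0,0,50],[1,-0.28,0,0,60],[1,-0.31,-0.002,0.02,70],[1,-0.334,-0.004,0.042,80]]' 40; python3 -m handwheel '[[1,0,0,0,10],[1,0,0,0,10],[1,0,0,0,10]]'; python3 go.py .509 -.279 .056 -84.1; python3 look.py c handle_knob jar; python3 - <<'E'
import cv2,numpy as np
a=np.load('side_i.npy'); b=np.load('top_i.npy')
c=cv2.resize(a[140:330,170:400],None,fx=2,fy=2); d=cv2.resize(b[120:310,170:340],None,fx=2,fy=2)
cv2.imwrite('pics/c.png',cv2.cvtColor(np.hstack([c,d]),cv2.COLOR_RGB2BGR)[:, :800])
E
```

```text
t: 11.42
eef_pos: [0.5048, -0.2805, 0.1942]
eef_rot: [-0.0, 0.991, 0.137, -0.001]
wrist_force: [-0.1, 0.6, 0.2]
width: 0.0852
grip_force: 0.0
t: 11.8
eef_pos: [0.5052, -0.2787, 0.1956]
eef_rot: [-0.0, 0.998, 0.055, -0.0]
wrist_force: [0.8, -0.8, 1.1]
width: 0.0856
grip_force: 0.0
shift mm [  3.9   0.8 139.6] dist 0.14 twist 0.5 t 11.8 F [ 0.82 -0.84  1.07]
side handle_knob 0.67 [190. 221.] 159 med [0.468 0.058 0.112] p2 [0.461 0.047 0.039] p98 [0.479 0.085 0.13 ]
side jar 0.68 [283. 326.] 1689 med [ 0.496 -0.295  0.062] p2 [ 0.485 -0.304 -0.003] p98 [ 0.549 -0.232  0.105]
top handle_knob 0.64 [222. 237.] 108 med [0.473 0.065 0.128] p2 [0.465 0.051 0.052] p98 [0.483 0.091 0.134]
top jar 0.51 [198. 371.] 232 med [ 0.515 -0.262  0.061] p2 [ 0.489 -0.284  0.003] p98 [ 0.53  -0.257  0.107]
12.1 [ 0.50558611 -0.27901804  0.19637989] [2.11097761e-04 9.98531325e-01 5.41767685e-02 1.60121273e-04] 0.08534836632575492
```

View pics/c.png

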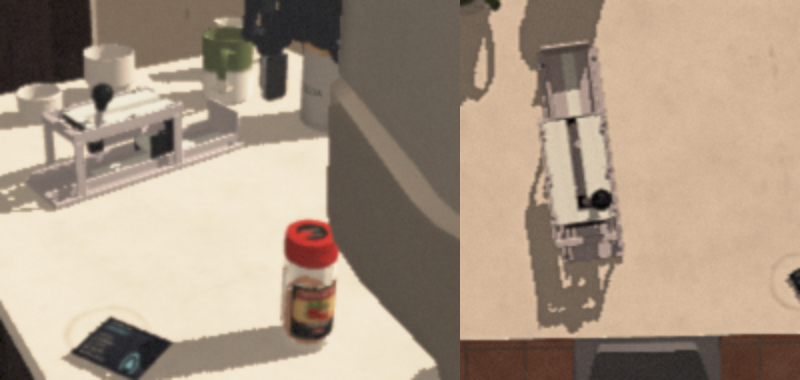

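```bash
python3 - <<'E'
from h import *
print(proj('side',[.5056,-.279,.196]),proj('side',[.509,-.279,.105]))
W=cloud('side',np.load('side_d.npy'))
for v in (120,155,180,200,230): print(v,[tuple(W[v,u].round(3)) for u in (305,325,345,370,400)])
T=cloud('top',np.load('top_d.npy')).reshape(-1,3)
a=T[(T[:,2]>.12)&(T[:,1]<-.15)]; print(a.min(0),a.max(0))
E
```

```text
(np.float64(326.9630501706723), np.float64(204.3784194923906)) (np.float64(325.6920358925696), np.float64(254.32852394656646))
120 [(np.float64(0.47), np.float64(-0.263), np.float64(0.33)), (np.float64(0.475), np.float64(-0.302), np.float64(0.336)), (np.float64(0.28), np.float64(-0.562), np.float64(0.404)), (np.float64(0.278), np.float64(-0.581), np.float64(0.408)), (np.float64(0.277), np.float64(-0.601), np.float64(0.412))]
155 [(np.float64(0.484), np.float64(-0.247), np.float64(0.271)), (np.float64(0.494), np.float64(-0.282), np.float64(0.279)), (np.float64(0.279), np.float64(-0.565), np.float64(0.386)), (np.float64(0.278), np.float64(-0.584), np.float64(0.391)), (np.float64(0.278), np.float64(-0.603), np.float64(0.396))]
180 [(np.float64(0.493), np.float64(-0.237), np.float64(0.226)), (np.float64(0.788), np.float64(0.076), np.float64(0.069)), (np.float64(0.279), np.float64(-0.566), np.float64(0.372)), (np.float64(0.278), np.float64(-0.586), np.float64(0.378)), (np.float64(0.278), np.float64(-0.605), np.float64(0.384))]
200 [(np.float64(0.76), np.float64(0.126), np.float64(-0.002)), (np.float64(0.79), np.float64(0.073), np.float64(0.011)), (np.float64(0.275), np.float64(-0.572), np.float64(0.363)), (np.float64(0.279), np.float64(-0.586), np.float64(0.367)), (np.float64(0.279), np.float64(-0.605), np.float64(0.374))]
230 [(np.float64(0.652), np.float64(-0.026), np.float64(-0.002)), (np.float64(0.696), np.float64(-0.048), np.float64(-0.004)), (np.float64(0.275), np.float64(-0.574), np.float64(0.345)), (np.float64(0.276), np.float64(-0.591), np.float64(0.352)), (np.float64(0.28), np.float64(-0.607), np.float64(0.359))]
[ 0.37067422 -0.57750617  0.12003768] [ 0.98293146 -0.15000331  0.68890893]
```

```bash
python3 -m handwheel '[[1,0.004,0,0.05,0],[1,0.004,0,0.1,0],[1,0.004,0.001,0.144,0],[1,0.004,0.001,0.144,0],[0.3,0.004,0.001,0.144,0],[0,0.004,0.001,0.144,0],[0,0.004,0.001,0.144,0],[0,0.004,0.001,0.144,0]]' 35; python3 -m handwheel '[[0,0,0,-0.03,0],[0,0,0,-0.09,0],[0,0,0,-0.12,0],[0,0,0,-0.12,0]]'; python3 go.py .63 .1019 .19 -84.1
```

```text
t: 13.1
eef_pos: [0.5109, -0.2807, 0.0544]
eef_rot: [0.001, 0.999, 0.054, 0.002]
wrist_force: [0.2, -0.6, 5.1]
width: 0.0433
grip_force: 34.8
t: 13.6
eef_pos: [0.5115, -0.2811, 0.176]
eef_rot: [0.002, 0.999, 0.054, 0.003]
wrist_force: [0.4, -0.5, -2.8]
width: 0.043
grip_force: 36.3
shift mm [ 158.9 -368.   -15. ] dist 0.401 twist 0.3 t 13.6 F [ 0.37 -0.49 -2.84]
```

```bash
python3 - <<'E'
from h import *
T=cloud('top',np.load('top_d.npy')).reshape(-1,3)
for x in np.arange(.59,.69,.008):
    b=T[(abs(T[:,0]-x)<.004)&(T[:,1]>.02)&(T[:,1]<.18)]
    r=b[(b[:,2]>.014)&(b[:,2]<.03)]; f=b[(b[:,2]>.0045)&(b[:,2]<.012)]; l=b[(b[:,2]>.04)&(b[:,2]<.07)]
    print(x.round(3),'rail',np.sort(r[:,1]).round(3),'floor',f[:,1].min().round(3) if len(f) else 0,f[:,1].max().round(3) if len(f) else 0,'lip',l[:,1].round(3)[[0,-1]] if len(l) else 0,l[:,0].mean().round(4) if len(l) else 0)
E
```

```text
0.59 rail [0.068 0.068 0.071 0.071 0.071 0.128 0.128 0.128] floor 0.061 0.138 lip 0 0
0.598 rail [0.071 0.071 0.071 0.073 0.128 0.128 0.128 0.13  0.13  0.131] floor 0.061 0.14 lip 0 0
0.606 rail [0.07  0.071 0.071 0.073 0.073 0.073 0.128 0.128 0.13  0.13  0.13 ] floor 0.061 0.14 lip 0 0
0.614 rail [0.071 0.073 0.073 0.073 0.13  0.13  0.131 0.133 0.133] floor 0.063 0.142 lip 0 0
0.622 rail [0.073 0.073 0.073 0.075 0.076 0.13  0.13  0.132 0.133 0.133 0.133] floor 0.063 0.142 lip 0 0
0.63 rail [0.073 0.073 0.075 0.075 0.075 0.133 0.133 0.135] floor 0.065 0.142 lip 0 0
0.638 rail [0.075 0.075 0.075 0.132 0.132 0.133 0.133 0.135 0.135 0.135] floor 0.065 0.145 lip 0 0
0.646 rail [0.075 0.075 0.075 0.078 0.078 0.078 0.132 0.133 0.135 0.135 0.135] floor 0.065 0.144 lip 0 0
0.654 rail [0.075 0.077 0.077 0.078 0.135 0.135 0.135 0.137 0.137] floor 0.068 0.147 lip 0 0
0.662 rail [0.077 0.077 0.077 0.08  0.08  0.106 0.109 0.11  0.111 0.114 0.116 0.119
 0.121 0.124 0.126 0.131 0.132 0.135 0.135 0.136 0.137 0.138] floor 0.068 0.147 lip [0.139 0.127] 0.6646
0.67 rail [0.077 0.077 0.08  0.08  0.082 0.085 0.087 0.088 0.09  0.091 0.092 0.093
 0.096 0.098 0.1   0.103 0.105 0.108] floor 0.07 0.147 lip [0.098 0.089] 0.669
0.678 rail [] floor 0.07 0.078 lip 0 0
0.686 rail [] floor 0 0 lip 0 0
```

```bash
python3 -m handwheel '[[0,0.02,-0.045,-0.015,0],[0,0.04,-0.09,-0.015,0],[0,0.06,-0.14,-0.015,0],[0,0.08,-0.19,-0.015,0],[0,0.1,-0.24,-0.015,0],[0,0.125,-0.29,-0.015,0],[0,0.145,-0.335,-0.015,0],[0,0.158,-0.365,-0.015,0]]'; python3 -m handwheel '[[0,0,0,0,0],[0,0,0,0,0]]'; python3 look.py d jar; python3 go.py .6296 .1016 .12 -84; python3 - <<'E'
import cv2,numpy as np
a=np.load('side_i.npy'); b=np.load('top_i.npy')
c=cv2.resize(a[100:260,190:330],None,fx=3,fy=3); d=cv2.resize(b[120:280,170:290],None,fx=3,fy=3)
cv2.imwrite('pics/d.png',cv2.cvtColor(np.hstack([c,d]),cv2.COLOR_RGB2BGR)[:, :800])
E
```

```text
t: 14.6
eef_pos: [0.6269, 0.1025, 0.1855]
eef_rot: [-0.0, 0.999, 0.054, -0.001]
wrist_force: [-0.3, 0.3, -1.3]
width: 0.043
grip_force: 36.4
t: 14.85
eef_pos: [0.6265, 0.0996, 0.1859]
eef_rot: [0.0, 0.999, 0.054, -0.001]
wrist_force: [-0.4, -0.7, -2.3]
width: 0.0428
grip_force: 36.4
side jar 0.86 [149. 269.] 566 med [0.609 0.084 0.177] p2 [0.601 0.076 0.134] p98 [0.634 0.106 0.235]
top jar 0.61 [162. 217.] 39 med [0.604 0.104 0.2  ] p2 [0.603 0.096 0.149] p98 [0.609 0.115 0.238]
15.05 [0.62715921 0.09888585 0.18689051] [ 1.31870914e-04  9.98600167e-01  5.28922244e-02 -3.17626825e-04] 0.04249013056601304
shift mm [ 2.8 -2.5 66.9] dist 0.067 twist 0.1 t 15.05 F [-0.17 -0.79 -0.92]
```

View pics/d.png

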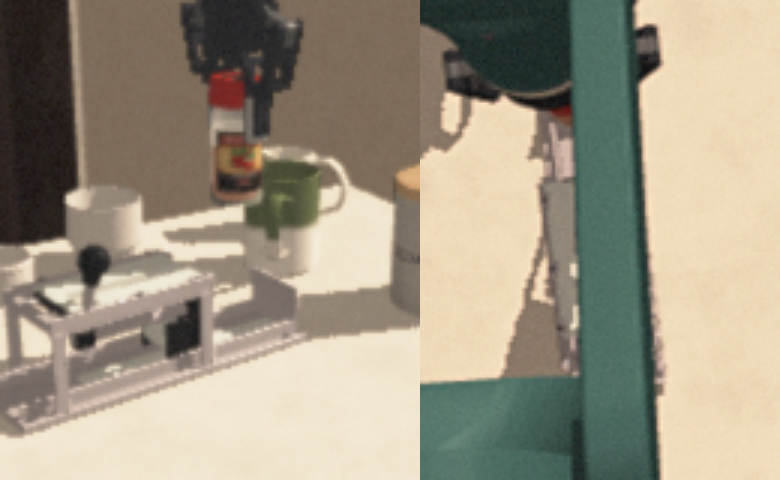

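```bash
python3 -m handwheel '[[0,0.002,-0.0045,0,0],[0,0.002,-0.0045,0.03,0],[0,0.002,-0.0045,0.06,0],[0,0.002,-0.0045,0.085,0],[0,0.002,-0.0045,0.085,0],[0,0.002,-0.0045,0.085,0]]'; python3 go.py .629 .1033 .0624 -84; python3 - <<'E'
from h import *
a,d=robot.read_camera('side'); b,_=robot.read_camera('top')
c=cv2.resize(a[120:260,190:330],None,fx=3,fy=3,interpolation=2); e=cv2.resize(b[120:260,170:290],None,fx=3,fy=3)
cv2.imwrite('pics/e.png',cv2.cvtColor(np.hstack([c,e]),cv2.COLOR_RGB2BGR))
E
```

```text
t: 15.8
eef_pos: [0.6298, 0.1047, 0.1031]
eef_rot: [0.0, 0.999, 0.053, 0.001]
wrist_force: [-0.6, -0.7, -1.0]
width: 0.0428
grip_force: 36.4
shift mm [-1.1  1.3 40.7] dist 0.041 twist 0.1 t 15.8 F [-0.56 -0.73 -1.03]
```

View pics/e.png

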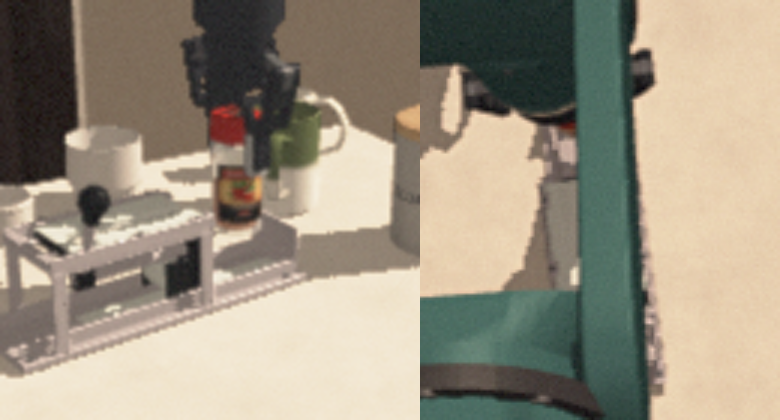

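The jar hangs upright at ≈(238,170), between the guide's end (210,215) and the lip (295,240). I'll lower it and watch the force.

```bash
python3 -m handwheel '[[0,0.002,0.001,0.02,0],[0,0.002,0.001,0.034,0],[0,0.002,0.001,0.038,0],[0,0.002,0.001,0.038,0]]'; python3 -m handwheel '[[0,0,0,0.003,0],[0,0,0,0.003,0],[0,0,0,0.003,0]]';  python3 go.py .632 .1037 .0624 -84
```

```text
t: 16.4
eef_pos: [0.6308, 0.1039, 0.0635]
eef_rot: [0.0, 0.999, 0.054, -0.001]
wrist_force: [0.1, 0.5, -1.5]
width: 0.043
grip_force: 36.4
t: 16.77
eef_pos: [0.6317, 0.104, 0.0624]
eef_rot: [0.0, 0.999, 0.054, 0.001]
wrist_force: [-3.3, -1.0, 8.0]
width: 0.0426
grip_force: 37.0
shift mm [0.3 0.3 0. ] dist 0.0 twist 0.1 t 16.775 F [-3.3  -1.03  8.02]
```

```bash
python3 -m handwheel '[[0,0,0,-0.002,0],[0.65,0,0,-0.002,0],[0.8,0,0,-0.002,0],[0.8,0,0,-0.002,0],[0.8,0,0,-0.002,0]]'; python3 -m handwheel '[[0.8,0,0,-0.03,0],[0.8,0,0,-0.08,0],[0.8,0,0,-0.14,0],[0.8,0,0,-0.14,0]]';  python3 go.py .475 .054 .18 6; python3 -c "
from plant import robot; print(robot.observe()['joint_positions'])"
```

```text
t: 17.4
eef_pos: [0.6311, 0.1039, 0.063]
eef_rot: [0.0, 0.999, 0.054, -0.0]
wrist_force: [0.2, 0.2, -0.8]
width: 0.0686
grip_force: 0.0
t: 17.9
eef_pos: [0.6351, 0.1042, 0.209]
eef_rot: [0.0, 0.999, 0.054, 0.005]
wrist_force: [-0.0, -0.0, 0.4]
width: 0.0683
grip_force: 0.0
shift mm [-164.8   32.8   27.2] dist 0.17 twist -89.9 t 17.9 F [-0.02 -0.01  0.35]
[ 5.54396260e-02  4.34291631e-01  1.44676453e+00 -3.20334689e-05
  1.24954245e+00  1.51894420e+00]
```

```bash
python3 -m handwheel '[[0.6,-0.02,0.004,0,-10],[0.55,-0.05,0.008,0,-20],[0.55,-0.08,0.013,0,-30],[0.55,-0.11,0.018,0,-40],[0.55,-0.13,0.023,0,-50],[0.55,-0.15,0.028,0,-60],[0.55,-0.165,0.033,0.01,-70],[0.55,-0.165,0.033,0.02,-80]]'; python3 -m handwheel '[[0.55,0,0,0.007,-10],[0.55,0,0,0.007,-10],[0.55,0,0,0.007,-10]]'; python3 look.py f handle_knob jar ramekin cup;  python3 go.py .4745 .0533 .099 6; python3 - <<'E'
import cv2,numpy as np
a=np.load('side_i.npy')
c=cv2.resize(a[110:270,170:330],None,fx=3.7,fy=3.7,interpolation=2)
cv2.imwrite('pics/f.png',cv2.cvtColor(c,cv2.COLOR_RGB2BGR))
E
```

```text
t: 18.9
eef_pos: [0.4686, 0.0532, 0.1821]
eef_rot: [-0.001, 0.729, 0.685, -0.001]
wrist_force: [0.1, -0.2, -0.6]
width: 0.0471
grip_force: 0.0
t: 19.27
eef_pos: [0.4705, 0.0535, 0.1759]
eef_rot: [-0.0, 0.669, 0.743, -0.0]
wrist_force: [0.1, 1.0, 0.8]
width: 0.0469
grip_force: 0.0
side handle_knob 0.55 [190. 219.] 181 med [0.469 0.06  0.11 ] p2 [0.461 0.047 0.04 ] p98 [0.481 0.079 0.13 ]
side handle_knob 0.23 [188. 271.] 679 med [0.617 0.088 0.068] p2 [0.605 0.08  0.012] p98 [0.643 0.112 0.112]
side jar 0.81 [190. 271.] 709 med [0.618 0.088 0.066] p2 [0.605 0.08  0.009] p98 [0.726 0.22  0.112]
side ramekin 0.54 [186. 184.] 360 med [0.474 0.297 0.026] p2 [ 0.448  0.278 -0.001] p98 [0.51  0.345 0.038]
side cup 0.59 [175. 224.] 516 med [0.605 0.318 0.049] p2 [0.569 0.303 0.014] p98 [0.645 0.385 0.066]
side cup 0.45 [191. 185.] 353 med [0.474 0.296 0.026] p2 [0.448 0.278 0.   ] p98 [0.509 0.343 0.038]
top jar 0.75 [154. 222.] 366 med [0.624 0.102 0.112] p2 [0.607 0.083 0.015] p98 [0.657 0.135 0.116]
top ramekin 0.88 [218. 145.] 605 med [0.482 0.318 0.008] p2 [0.452 0.28  0.002] p98 [0.51  0.342 0.04 ]
top ramekin 0.36 [184. 225.] 55 med [0.56  0.097 0.052] p2 [0.546 0.092 0.037] p98 [0.573 0.104 0.073]
top cup 0.77 [168. 127.] 931 med [0.616 0.358 0.023] p2 [0.575 0.306 0.006] p98 [0.648 0.383 0.068]
19.775 [0.47065463 0.05348233 0.17615945] [ 5.47023037e-05  6.68276887e-01  7.43912629e-01 -4.05015511e-06] 0.04708305909906293
shift mm [-0.6  3.8 77.2] dist 0.077 twist 0.1 t 19.775 F [ 0.4  -0.35 -0.12]
```

View pics/f.png

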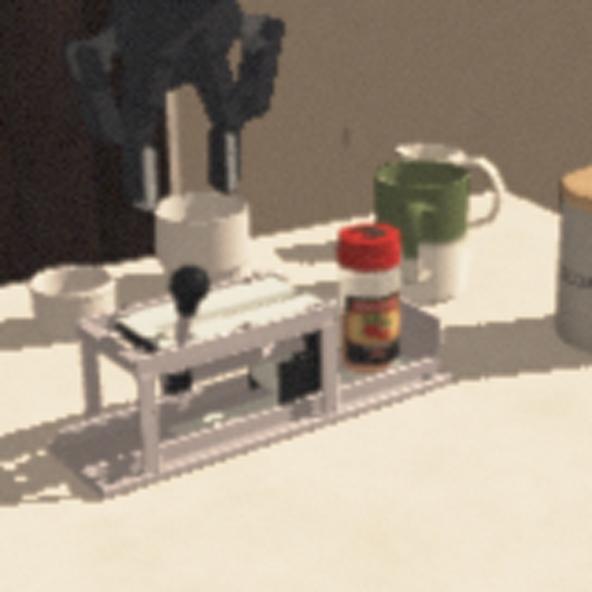

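The jar stands upright in the lane at (370,300), and the knob (188,290) is below the fingers (145/227,185). I'll regrasp the knob.

```bash
python3 -m handwheel '[[0.55,0,0.004,0.04,0],[0.55,-0.001,0.004,0.077,0],[0.55,-0.001,0.004,0.077,0],[0.2,-0.001,0.004,0.077,0],[0,-0.001,0.004,0.077,0],[0,-0.001,0.004,0.077,0],[0,-0.001,0.004,0.077,0]]' 40; python3 -m handwheel '[[0,0,-0.003,0,0],[0,0,-0.003,0,0],[0,0,-0.003,0,0]]'
```

```text
t: 20.65
eef_pos: [0.4747, 0.0527, 0.1003]
eef_rot: [0.0, 0.668, 0.744, 0.0]
wrist_force: [-4.3, -2.4, 6.2]
width: 0.0239
grip_force: 39.4
t: 21.02
eef_pos: [0.4743, 0.0525, 0.1003]
eef_rot: [0.002, 0.668, 0.744, 0.002]
wrist_force: [3.4, -1.0, 6.3]
width: 0.0236
grip_force: 39.7
```

```bash
python3 -m handwheel '[[0,0,-0.003,0,0],[0,0,-0.003,0,0]]'|grep -E "pos|wrist"; python3 -m handwheel '[[0,0,-0.0015,0,0],[0,0,-0.0015,0,0],[0,0,-0.0015,0,0]]'|grep -E "pos|wrist"
```

```text
eef_pos: [0.4723, 0.0522, 0.1003]
wrist_force: [6.8, 0.6, 2.7]
eef_pos: [0.4711, 0.0521, 0.1002]
wrist_force: [6.3, 1.1, 3.9]
```

```bash
python3 -m handwheel '[[0,0.004,0,-0.0015,0],[0,0.0075,0,-0.0027,0],[0,0.0115,0,-0.0038,0],[0,0.015,0,-0.0046,0],[0,0.015,0,-0.0046,0]]'|grep -E "pos|wrist"; python3 -m handwheel '[[0,0.004,0,-0.0007,0],[0,0.008,0,-0.0012,0],[0,0.012,0,-0.0015,0],[0,0.0155,0,-0.0016,0],[0,0.0155,0,-0.0016,0]]'|grep -E "pos|wrist"
```

```text
eef_pos: [0.4689, 0.067, 0.1045]
wrist_force: [6.3, 0.9, -1.1]
eef_pos: [0.4672, 0.0825, 0.1061]
wrist_force: [6.9, -1.0, -0.7]
```

```bash
python3 -m handwheel '[[0,0,0.003,0,0],[0,0,0.007,0,0],[0,0,0.011,0,0],[0,0,0.015,0,0],[0,0,0.019,0,0],[0,0,0.023,0,0],[0,0,0.026,0,0],[0,0,0.026,0,0]]'|grep -E "pos|wrist"; python3 -m handwheel '[[0,0,0.002,0,0],[0,0,0.004,0,0],[0,0,0.006,0,0],[0,0,0.008,0,0],[0,0,0.01,0,0],[0,0,0.012,0,0],[0,0,0.014,0,0],[0,0,0.014,0,0]]'|grep -E "pos|wrist";
```

```text
eef_pos: [0.493, 0.0852, 0.1061]
wrist_force: [5.9, -0.6, -1.0]
eef_pos: [0.5052, 0.0866, 0.106]
wrist_force: [4.2, -1.0, 5.7]
```

```bash
python3 -m handwheel '[[0,0,0.0015,0,0],[0,0,0.003,0,0],[0,0,0.0045,0,0],[0,0,0.006,0,0],[0,0,0.0075,0,0],[0,0,0.009,0,0],[0,0,0.009,0,0]]'|grep -E "pos|wrist"; python3 look.py g jar;  python3 - <<'E'
import cv2,numpy as np
a=np.load('side_i.npy')
c=cv2.resize(a[110:270,170:330],None,fx=3.7,fy=3.7,interpolation=2)
cv2.imwrite('pics/g.png',cv2.cvtColor(c,cv2.COLOR_RGB2BGR))
E
```

```text
eef_pos: [0.5138, 0.0876, 0.106]
wrist_force: [3.5, -1.6, 5.5]
side jar 0.77 [184. 275.] 455 med [0.633 0.086 0.083] p2 [0.617 0.081 0.022] p98 [0.654 0.112 0.112]
side jar 0.71 [202. 205.] 16 med [0.442 0.079 0.08 ] p2 [0.44  0.065 0.077] p98 [0.443 0.092 0.084]
top jar 0.61 [151. 223.] 351 med [0.636 0.102 0.112] p2 [0.619 0.084 0.044] p98 [0.659 0.124 0.116]
25.975 [0.51378704 0.08755805 0.10594805] [8.25763324e-04 6.68246995e-01 7.43938794e-01 5.85077515e-04] 0.023555893960477636
```

View pics/g.png

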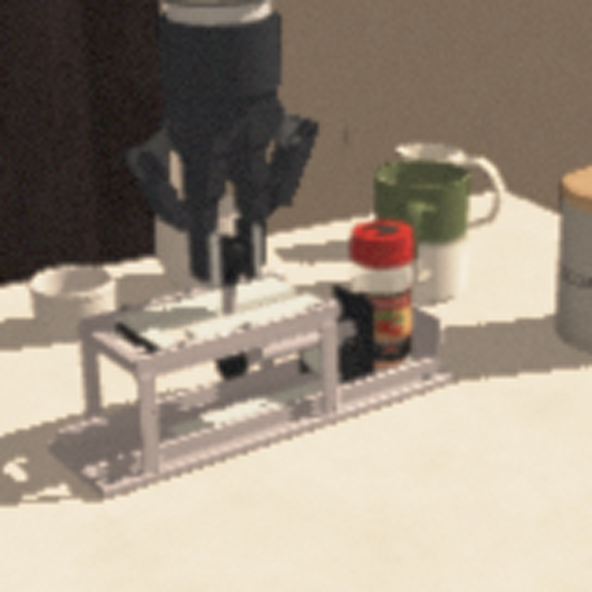

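The pusher face (350,330) is against the jar, which is upright (382,295) and close to the lip. I'll keep easing forward until the force drops away.

```bash
python3 -m handwheel '[[0,0,0.001,0,0],[0,0,0.002,0,0],[0,0,0.003,0,0],[0,0,0.003,0,0]]'|grep -E "pos|wrist"; python3 -m handwheel '[[0,0,0.001,0,0],[0,0,0.002,0,0],[0,0,0.002,0,0]]'|grep -E "pos|wrist"; python3 -m handwheel '[[0,0,0.001,0,0],[0,0,0.002,0,0],[0,0,0.002,0,0]]'|grep -E "pos|wrist"
```

```text
eef_pos: [0.5166, 0.0879, 0.1059]
wrist_force: [3.8, -1.3, 5.9]
eef_pos: [0.5177, 0.088, 0.1059]
wrist_force: [1.7, -1.7, 8.0]
eef_pos: [0.518, 0.0881, 0.1059]
wrist_force: [-2.6, -2.8, 13.2]
```

```bash
python3 -m handwheel '[[0,0,-0.0012,0,0],[0,0,-0.0012,0,0]]'|grep -E "pos|wrist"; python3 -m handwheel '[[0.15,0,-0.001,0,0],[0.35,0,-0.001,0,0],[0.55,0,-0.001,0,0],[0.55,0,-0.001,0,0],[0.55,0,-0.001,0,0]]'|grep -E "pos|wrist|width"; python3 -m handwheel '[[0.55,0,0,-0.03,0],[0.55,0,0,-0.09,0],[0.55,0,0,-0.14,0],[0.55,-0.04,-0.04,-0.14,0],[0.55,-0.09,-0.06,-0.14,0],[0.55,-0.14,-0.06,-0.14,0],[0.55,-0.14,-0.06,-0.14,0]]';python3 look.py h jar handle_knob ramekin cup;  python3 - <<'E'
import cv2,numpy as np
a=np.load('side_i.npy');b=np.load('top_i.npy')
c=cv2.resize(a[110:270,170:300],None,fx=3,fy=3,interpolation=2);d=cv2.resize(b[120:280,170:290],None,fx=3,fy=3)
cv2.imwrite('pics/h.png',cv2.cvtColor(np.hstack([c,d]),cv2.COLOR_RGB2BGR))
E
```

```text
eef_pos: [0.5178, 0.088, 0.1059]
wrist_force: [0.6, -2.5, 10.1]
eef_pos: [0.517, 0.0882, 0.105]
wrist_force: [0.2, 0.3, 0.1]
width: 0.0472
t: 28.98
eef_pos: [0.4731, -0.0603, 0.2455]
eef_rot: [0.001, 0.67, 0.743, -0.0]
wrist_force: [0.2, 0.6, -0.2]
width: 0.0469
grip_force: 0.0
side jar 0.72 [184. 276.] 447 med [0.637 0.086 0.083] p2 [0.621 0.081 0.02 ] p98 [0.658 0.113 0.112]
side handle_knob 0.51 [183. 233.] 150 med [0.514 0.083 0.116] p2 [0.505 0.076 0.044] p98 [0.525 0.091 0.135]
side handle_knob 0.25 [218. 238.] 2127 med [0.522 0.082 0.009] p2 [0.395 0.041 0.   ] p98 [0.667 0.125 0.124]
side ramekin 0.64 [188. 185.] 344 med [0.473 0.297 0.026] p2 [0.448 0.278 0.001] p98 [0.509 0.343 0.037]
side cup 0.73 [172. 222.] 485 med [0.594 0.328 0.05 ] p2 [0.569 0.304 0.005] p98 [0.646 0.385 0.066]
top jar 0.85 [151. 224.] 352 med [0.64  0.102 0.113] p2 [0.623 0.084 0.046] p98 [0.664 0.125 0.116]
top handle_knob 0.58 [201. 224.] 101 med [0.518 0.089 0.132] p2 [0.506 0.078 0.122] p98 [0.529 0.1   0.14 ]
top ramekin 0.96 [218. 142.] 642 med [0.481 0.316 0.008] p2 [ 0.449  0.28  -0.002] p98 [0.513 0.342 0.04 ]
top ramekin 0.62 [174. 228.] 475 med [0.592 0.095 0.05 ] p2 [0.511 0.08  0.008] p98 [0.621 0.12  0.136]
top cup 0.65 [166. 129.] 951 med [0.614 0.358 0.023] p2 [0.574 0.306 0.006] p98 [0.647 0.384 0.068]
29.475 [ 0.47281087 -0.05673707  0.24525792] [-6.81292282e-05  6.67735736e-01  7.44398401e-01 -5.99655967e-05] 0.04682667028857318
```

View pics/h.png

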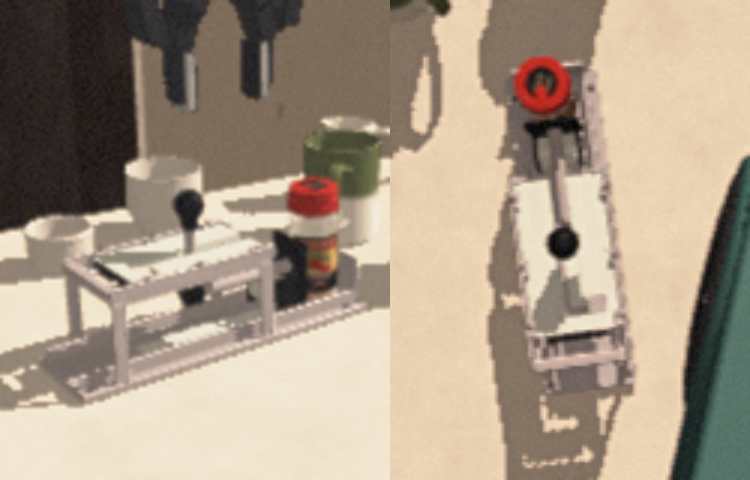

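The jar is upright and pressed against the lip (side 318,240), the handle is upright (188,230), and nothing is touched.

```bash
python3 -c "
from plant import robot; print(robot.job_done())"
```

```text
the job is handed in; nothing more can be done
None
```

The job is handed in: in the last pictures the jar stands upright, held against the end lip by the pusher, with the handle upright, the gripper clear, and the ramekin and cup where they started; no verdict came back.

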